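# Lock a wing bolt into a slotted clamping rail

### The arm

A 6-joint arm with a two-finger parallel gripper is mounted at the origin on a cart in front of the work surface, level with it; the furniture and walls round the work are solid. World frame = base frame: x ahead of the robot, y to its left, z up, the work surface at z = 0. Lengths are in m, angles in degrees, forces in N, time in s.
With the tool pointing down it reaches from about 0.3 to 0.75 m from the base axis. Payload 8.5 kg.
Tool frame: the origin (TCP) lies on the centre line of the jaws, within the pads' length; the fingertips stand 11 mm ahead of it and the grasp point (between the pads) lies 8 mm behind it; z points along the fingers, y is the line along which they close (so a half turn about z gives the same grasp; the last joint's range is limited). The gripper opens to 85 mm and grips with 20 to 120 N. Pads are 22 mm wide; open, the fingers measure 114 mm over their backs; the gripper's body (76 mm by 85 mm) begins 54 mm behind the grasp point. The pads swing forward as they close: fully open they stand 13 mm farther back than shut.
Start: joints at [-88.024, 21.807, 74.336, -0, 83.858, -12.336], TCP at [0.136, -0.533, 0.242] pointing down, gripper open.
Joint ranges: [-178.18, 178.18], [-50.72, 133.34], [12.68, 142.11], [-81.47, 261.47], [9.98, 163.14], [-165.26, 165.26]. Speed limits (degrees/s): [136.94, 136.94, 180, 180, 180, 180].

### API

Orientations are given as a 3x3 rotation matrix whose columns are the frame's x, y, z axes.
In Python, from rig import env, telemetry, get_image gives the robot as it stands (env), with the cameras as plain functions and the readings (telemetry).
- The arm moves only by the tool drive_effector, called after "Emit:" as name(argument=value, ...), one argument or row to a line, values as JSON. Schema: {"type":"object","properties":{"increments":{"type":"array","items":{"type":"array","prefixItems":[{"type":"array","items":{"type":"number"},"minItems":3,"maxItems":3},{"type":"number"},{"type":"number"}],"minItems":3,"maxItems":3},"minItems":1,"maxItems":10},"grip_n":{"type":"number"},"only":{"type":"string"},"quiet":{"type":"boolean"},"lines":{"type":"string"}},"required":["increments"],"additionalProperties":false}. increments is a list of rows, 1 to 10 of them, each written [[dx, dy, dz], turn, opening]: dx, dy, dz in m, then a turn about the tool's z in degrees, then the finger opening in m; each row shifts and turns the commanded pose from where the row before left it, along the tool's axes as they then stand; what a row does not reach is not made up. A row lasts 1/10 s, in which the tool goes at most 0.05 m and 8.59 degrees, less where a joint would pass 70% of its speed; a pose out of reach is approached as far as the arm can. The fingers move at their own pace and stop on an object; grip_n is the grip in N (left out, the last holds). Time passes only in rows, so rows that do not move let the fingers close. The tool returns the time, the measured TCP pose, the force, the opening and the grip force at its end. only (a regular expression) keeps the lines of the reply that match it, lines (a string "A,B") keeps lines A to B, and quiet returns only ok. Input that does not fit is refused with a message, and nothing moves.
- telemetry.observe(): the state, without advancing time (a new reading comes with each control period).
- get_image(name): name is "side" or "top"; returns a dict with "pixels" (420x560x3 uint8, red, green, blue), "K" (3x3 intrinsics, pixels), "extrinsics" (4x4, takes a point from world to camera coordinates). Camera axes: x right, y down, z forward; pixel columns grow to the right and rows downward; lengths in m; the calibration is good to about 2 mm. A picture is of the moment at which its call begins. There is no depth.
- env.close_job(): hands the job in; it is judged then, once.
The state is a dict: "time_s": time; "q": joint angles; "qvel": joint speeds; "joint_efforts": joint torques, N m; "position": TCP position; "tool_rot": TCP orientation; "ft_force": force on the tool from outside, world axes, zero at the start; "wrist_torque": the same for the moment, N m; "grip_width": finger opening in m; "gripper_force": force on a finger pad.
Only numpy, scipy, OpenCV 4.12 (cv2) and the standard library are available. Lean on these libraries where they do the work, as an engineer would, in place of code of your own. Each camera call takes 0.05 s, during which the arm holds its last target. There are 200 camera calls.

### The job

Take the taller of the two wing bolts out of the grey parking block and fit it in the free stretch of the slot in the aluminium clamping rail: pass its T-shaped foot lengthwise down through the slot, then turn it a quarter turn so that the foot lies square across under the lips and cannot come out. Let go of it with its collar resting flat on the rail, and leave the shorter bolt parked where it is.

Things in the scene. Friction and masses are not known exactly. Their poses are not given: they have to be found in the camera images.
- bolt_tall: taller steel wing bolt, 0.1-0.25 kg, upright in either pocket. Origin: centre of its foot's underside, z up. T-foot 50 mm along x, 14 along y (z 0-9); shank 14 mm dia. (z 9-25); collar 50 mm dia. (z 25-31); neck 20 mm dia. (z 31-68); flat dark wing to grip, 44 mm along x, 12 thick along y (z 68-102), in line with the foot, so it shows the foot's direction. Parked: top 122 mm above the bench
- bolt_short: the shorter wing bolt, like the taller one but its wing is at z 40 to 74 mm; upright in the other pocket, its top 94 mm above the bench. To be left alone
- parking_block: fixed grey plastic block, 220 mm along x, 80 along y, 45 high. Origin: centre of its underside. Two pockets 64 mm along x, 28 along y, 35 deep, at x = -55 and +55 mm. In each a bolt stands, its collar resting on the block, foot and wing along x within 7 degrees, its origin 20 mm above the bench
- rail: fixed aluminium rail, 328 mm along x, 90 along y, 40 high. Origin: centre of its underside. Slot 28 mm wide along x in its top; lips 8 mm thick (z 32-40), under them a channel 72 mm wide (floor z 8), ends closed. At x 75 to 125 mm a dark stop with its own wing bolt, 115 mm high, fixed; x -160 to 75 mm is the free stretch. With the collar on the rail a bolt's origin is at z 15 and its foot can turn
- slot_free (a point): point in the middle of the free stretch of the slot, at the rail's top (40 mm above the bench), 45 mm from the rail's centre on the side away from the stop; axes as the rail's: x along the slot, y across it, z up

How it is judged:
By the outcome, as a careful person would: the job done as asked, in the order asked, and still so for the second after the job is handed in, with the robot touching nothing.
It also fails if it takes over 38 s, if anything falls off the work surface, if the arm or the gripper's body presses on something with over 40 N, if the wrist force passes 120 N, or if a joint passes its speed limit or range.

## Working session

There is one attempt and no reset: what is moved stays moved. The work goes in short steps, Python scripts to look and compute and a tool call to move; the robot and the scene stay as the last step left them, time stands still between calls to the robot, and variables do not carry over. Pictures are saved under pics/ and viewed, at most 10 in all, crops included, and the job is handed in when it is done.

```bash
ls; mkdir -p pics
```

Run:
```python
from rig import env, telemetry, get_image
import cv2,numpy as np
for n in("top","side"):
    d=get_image(n); cv2.imwrite(f"pics/{n}0.png",d["pixels"][:,:,::-1]); np.savez(f"pics/{n}0.npz",**{k:d[k] for k in("pixels","K","extrinsics")})
    print(n,d["K"].tolist(),np.round(d["extrinsics"],4).tolist())
o=telemetry.observe(); print(o["time_s"],np.round(o["position"],4),np.round(o["tool_rot"],4).tolist(),o["grip_width"])
```

```text
pics
rig.py
top [[390.8181791349792, 0.0, 279.74719713781343], [0.0, 390.8181791349792, 198.5017881437946], [0.0, 0.0, 1.0]] [[-0.0189, -0.9995, 0.0241, -0.0797], [-0.9981, 0.0175, -0.0594, 0.5104], [0.059, -0.0251, -0.9979, 0.8824], [0.0, 0.0, 0.0, 1.0]]
side [[544.0242231710929, 0.0, 276.5358829388408], [0.0, 544.0242231710929, 217.1397379574436], [0.0, 0.0, 1.0]] [[0.9713, -0.2376, -0.009, -0.5092], [-0.1249, -0.4779, -0.8695, 0.0699], [0.2023, 0.8457, -0.4938, 0.9823], [0.0, 0.0, 0.0, 1.0]]
0.1 [ 0.136  -0.5327  0.2418] [[0.969, 0.2472, -0.0], [0.2472, -0.969, 0.0013], [0.0003, -0.0012, -1.0]] 0.08544218378580597
```

View pics/top0.png

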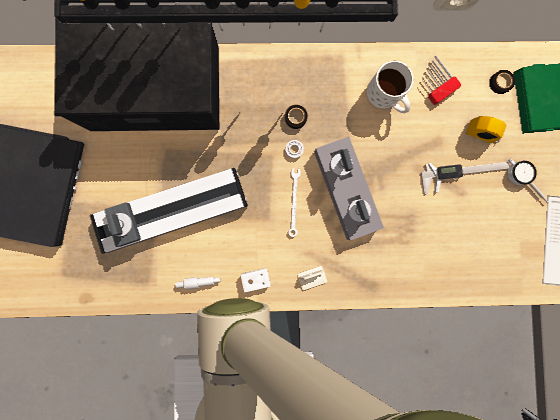

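View pics/side0.png

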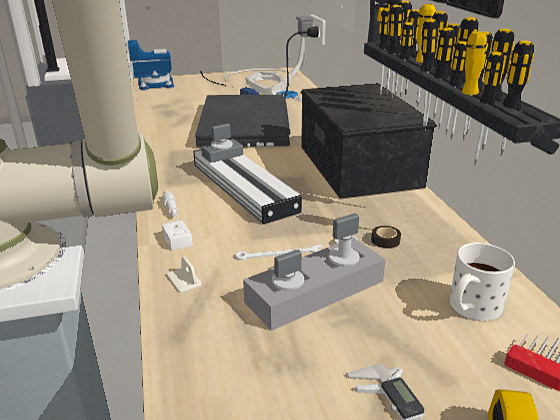

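The top view shows the grey block at about (348,188), with the bolts at (342,163) and (360,208). The rail runs from (95,230) to (243,190), its stop at (120,225). The side view shows the far bolt at (345,228) is the taller one, which is the upper one at (342,163) in the top view.

Run:
```python
import cv2,numpy as np
t=cv2.imread("pics/top0.png"); s=cv2.imread("pics/side0.png")
a=cv2.resize(t[132:248,305:390],None,fx=5,fy=5,interpolation=cv2.INTER_CUBIC)
b=cv2.resize(t[160:260,82:252],None,fx=4.4,fy=4.4,interpolation=cv2.INTER_CUBIC)
c=cv2.resize(s[200:330,235:395],None,fx=4.6,fy=4.6,interpolation=cv2.INTER_CUBIC)
for n,i in zip("abc",(a,b,c)): cv2.imwrite(f"pics/crop_{n}.png",i); print(i.shape)
```

```text
(580, 425, 3)
(440, 748, 3)
(598, 736, 3)
```

View pics/crop_a.png

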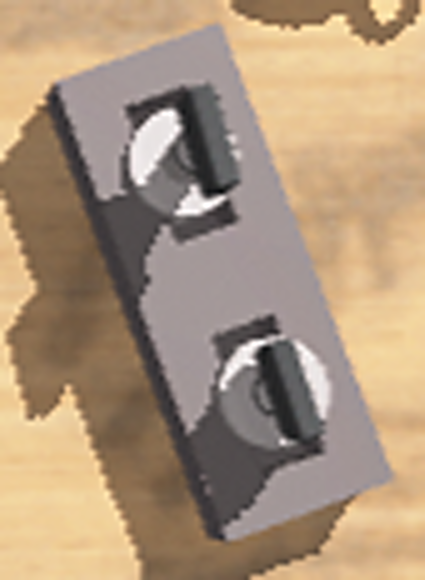

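View pics/crop_b.png

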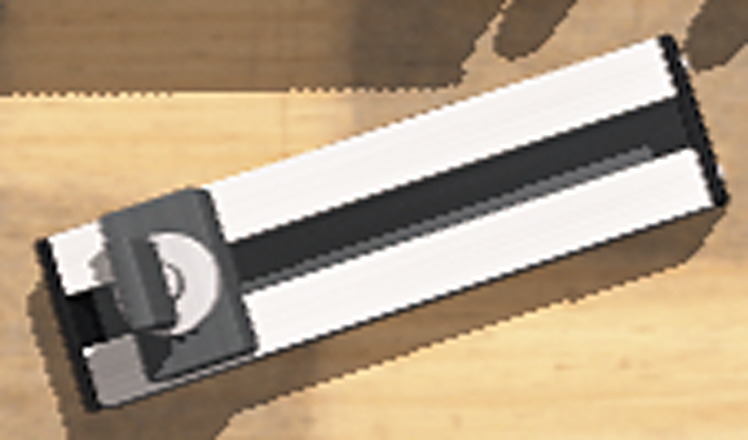

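View pics/crop_c.png

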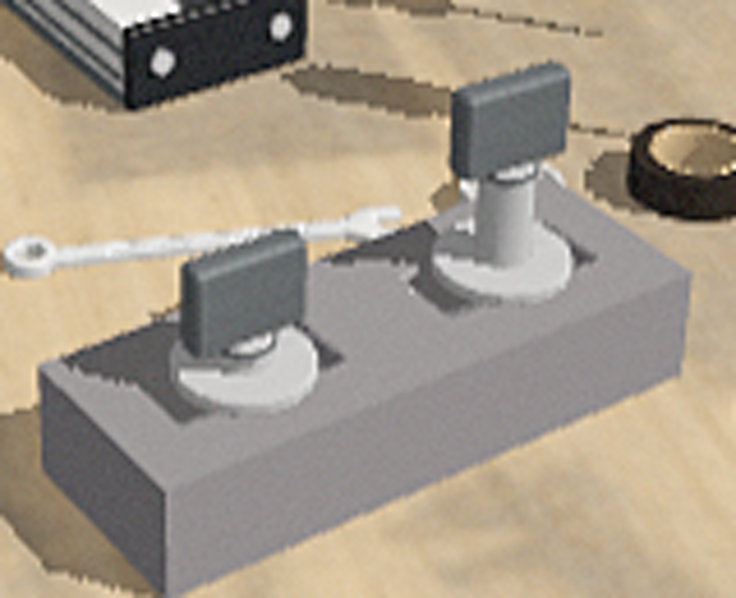

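Crop a: block corners are at about (52,85), (217,25), (393,478) and (217,538). The tall bolt's collar is centred near (185,162), and the right top edge of its wing runs (217,87)–(240,183). Crop b: the rail's right end is at (663,38)–(725,203), with the slot mouth between (676,97) and (690,150). Crop c: the tall bolt's collar is centred near (503,258), and its wing top edge runs (453,97)–(570,66).

Create h.py:
```python
import numpy as np,cv2
def cast(d,uv,z):
    R=d["extrinsics"][:3,:3];C=-R.T@d["extrinsics"][:3,3]
    uv=np.atleast_2d(uv).astype(float)
    r=np.c_[uv,np.ones(len(uv))]@np.linalg.inv(d["K"]).T@R
    return C+r*((z-C[2])/r[:,2])[:,None]
def ang(v): return np.degrees(np.arctan2(v[1],v[0]))
```

Run:
```python
from h import *
T=np.load("pics/top0.npz");S=np.load("pics/side0.npz")
np.set_printoptions(precision=4,suppress=True)
R=T["extrinsics"][:3,:3];print("cam",-R.T@T["extrinsics"][:3,3])
a=lambda p:(np.array(p)+.5)/5-.5+[305,132]
b=lambda p:(np.array(p)+.5)/4.4-.5+[82,160]
c=lambda p:(np.array(p)+.5)/4.6-.5+[235,200]
B=cast(T,a([(52,85),(217,25),(393,478),(217,538)]),.045);print("block",B[:,:2].tolist(),"c",B.mean(0),ang(B[1]-B[2]),ang(B[0]-B[3]),np.linalg.norm(B[1]-B[2]),np.linalg.norm(B[0]-B[1]))
BS=cast(S,c([(42,370),(167,488),(690,272)]),.045);print("blockS",BS,ang(BS[2]-BS[1]),(BS[0]+BS[2])/2)
w=cast(T,a([(240,183),(217,87)]),.122);print("wingT edge",w,ang(w[1]-w[0]))
w=cast(S,c([(453,97),(570,66)]),.122);print("wingS edge",w,ang(w[1]-w[0]))
print("collarT",cast(T,a((185,162)),.051),"collarS",cast(S,c((503,258)),.051))
r=cast(T,b([(663,38),(725,203),(95,408),(42,242)]),.04);print("rail",r[:,:2].tolist(),r.mean(0),ang(r[0]-r[3]),ang(r[1]-r[2]),np.linalg.norm(r[0]-r[3]),np.linalg.norm(r[0]-r[1]))
# masks
im=T["pixels"];hsv=cv2.cvtColor(im,cv2.COLOR_RGB2HSV)
v=hsv[...,2];print(v[145:180:2,328:358])
```

```text
cam [ 0.4559 -0.0664  0.9128]
block [[0.6180634321980991, -0.1695812080787263], [0.6443075007102217, -0.24486774744695353], [0.43901214373658554, -0.31770163336314555], [0.41396256023735256, -0.2381009532609614]] c [ 0.5288 -0.2426  0.045 ] 19.533468724847793 18.557679736960456 0.2178324092796698 0.07972963151873094
blockS [[ 0.4127 -0.2457  0.045 ]
 [ 0.439  -0.3165  0.045 ]
 [ 0.6452 -0.2456  0.045 ]] 18.975178333718944 [ 0.5289 -0.2457  0.045 ]
wingT edge [[ 0.5621 -0.2366  0.122 ]
 [ 0.6019 -0.2283  0.122 ]] 11.771895460100925
wingS edge [[ 0.558  -0.2331  0.122 ]
 [ 0.6036 -0.223   0.122 ]] 12.427099733391914
collarT [[ 0.5814 -0.2275  0.051 ]] collarS [[ 0.5811 -0.2291  0.051 ]]
rail [[0.5772214172429166, 0.016747603807704403], [0.49254293246949205, -0.013611629102043596], [0.39580654269847926, 0.30163341074264804], [0.4791120220404046, 0.3285637581174991]] [0.4862 0.1583 0.04  ] -72.53441267646704 -72.94079528285546 0.3268864749657783 0.08995626051805082
[[164 165 165 166 167 166 165 163 164 166 165 165 166 166 166 165 165 166
  165 165 165 167 166 163 200 238 237 235 235 235]
[... 1426 characters left out ...]
129 127 119 231 182  70
   36  37  41  51  36  84 156 167 163 163 163 164]
 [ 73  76  78  78  81 104 134 134 130 127 127 125 123 118 226 237 238 175
   95 130 196 234 151 157 167 164 164 164 164 164]
 [ 81  82  81  81  81  80  82  94 120 133 130 124 115 226 237 233 233 238
  248 182  86  56  55 112 161 166 163 164 164 164]
 [ 82  82  81  81  83  82  80  81  79  76  78  91 113 130 106  96  97  83
   77  80  67  60  60  59 102 157 166 164 163 163]
 [ 81  81  81  81  82  80  81  80  76 157 162 101  77  79  80  80  81  79
   77  75  95 103 160 173 169 166 166 165 165 164]
 [ 80  83  81  82  81  80  80  76 155 168 168 137  88  75  75 103 139 175
  172 166 166 165 164 163 164 164 165 165 165 166]]
```

Run:
```python
from h import *
np.set_printoptions(precision=4,suppress=True)
T=np.load("pics/top0.npz");S=np.load("pics/side0.npz")
K=T["K"]
# top face of wing
hsv=cv2.cvtColor(T["pixels"],cv2.COLOR_RGB2HSV).astype(int)
m=np.zeros((420,560),np.uint8);m[148:172,338:354]=1
m&=((hsv[...,2]>88)&(hsv[...,2]<113)).astype(np.uint8)
m&=(T["pixels"][...,2].astype(int)-T["pixels"][...,0]>4).astype(np.uint8)
n,l,st,ce=cv2.connectedComponentsWithStats(m,connectivity=4);k=1+st[1:,4].argmax()
ys,xs=np.where(l==k);P=cast(T,np.c_[xs,ys],.122)[:,:2];c=P.mean(0)
w,V=np.linalg.eigh(np.cov(P.T));d=V[:,1]*np.sign(V[0,1]);q=(P-c)@np.c_[d,V[:,0]]
print("wing top",st[k],c,ang(d),np.ptp(q,0),cv2.minAreaRect(P.astype(np.float32)))
# collar: bright pixels -> circle fit on convex outline
m=((hsv[...,2]>205)&(hsv[...,1]<40)).astype(np.uint8);m[:145]=0;m[180:]=0;m[:,:328]=0;m[:,358:]=0
ys,xs=np.where(m);P=cast(T,np.c_[xs,ys],.051)[:,:2];print("collar enclosing",cv2.minEnclosingCircle(P.astype(np.float32)))
# side dark wing
h=cv2.cvtColor(S["pixels"],cv2.COLOR_RGB2HSV).astype(int)
print(h[210:242:2,330:362,2])
# rail: bright top + ends; dark slot mask
m=((hsv[...,2]>225)&(hsv[...,1]<25)).astype(np.uint8);m[:160]=0;m[262:]=0;m[:,:82]=0;m[:,252:]=0
n,l,st,ce=cv2.connectedComponentsWithStats(m)
for i in range(1,n):
    if st[i,4]>200:
        ys,xs=np.where(l==i);P=cast(T,np.c_[xs,ys],.04)[:,:2];print("lip",st[i],cv2.minAreaRect(P.astype(np.float32)),P.mean(0),
          ang(np.linalg.eigh(np.cov(P.T))[1][:,1]))
```

```text
wing top [348 163   1   1   1] [ 0.5729 -0.2274] nan [nan nan] ((0.5729436874389648, -0.22742468118667603), (0.0, 0.0), 0.0)
collar enclosing ((0.5825220942497253, -0.22693219780921936), 0.024278132244944572)
[[193 190 186 187 185 188 188 186 190 190 190 190 192 194 196 192 191 188
  190 187 187 189 193 194 192 193 192 189 189 195 198 198]
 [205 197 192 190 189 189 190 193 190 192 190 192 190 188 189 194 195 195
  196 194 198 194 196 200 182 193 190 195 189 191 190 193]
 [206 204 200 194 188 186 190 191 193 192 192 194 194 192 193 195 203 186
  196 185 121 135 112 108 111 111 109 137 185 194 188 185]
 [206 207 212 206 201 192 190 189 193 196 182 193 189 154 136 118 122 111
  115 113 119 120 121 130 139 139 140 149 138 196 196 196]
 [204 197 194 219 201 194 159 126 120 121 112 114 117 119 122 125 132 137
  143 144 148 145 133 122 117 107 105 104 101 184 199 194]
 [136 136 136  67  79 100 115 125 128 133 140 148 144 151 150 132 128 119
  105 105 107 105 108 104 106 108 102 105  94 208 195 192]
 [139 137 145  74  55  72  92 123 151 131 124 116 108 107 112 108 108 107
  104 108 107 106 1
[... 1009 characters left out ...]
103 100  68  85 177 196 196 193 188
  194 134 117 136 192 153 141 192 232 198 192 195 195 209]
 [209 131 133 137 129 246 246 217 212 119 125 132 122 111 104 109 118 149
  162 196 210 168 154 158 156 159 148 189 186 196 207 211]]
lip [ 128  169  107   46 1426] ((0.52700275182724, 0.13032963871955872), (0.029924504458904266, 0.23758725821971893), 17.448928833007812) [0.5272 0.1295] 107.36757020349975
lip [ 138  194  105   47 1435] ((0.47095954418182373, 0.11262974888086319), (0.029517972841858864, 0.23771467804908752), 17.478269577026367) [0.4709 0.1122] 107.41374655835304<stdin>:12: RuntimeWarning: Degrees of freedom <= 0 for slice
  c *= np.true_divide(1, fact)
  c *= np.true_divide(1, fact)
```

Run:
```python
from h import *
np.set_printoptions(precision=4,suppress=True)
T=np.load("pics/top0.npz")
v=cv2.cvtColor(T["pixels"],cv2.COLOR_RGB2HSV)[...,2]
m=((v>85)&(v<106)).astype(np.uint8);r=np.zeros_like(m);cv2.fillPoly(r,[np.array([(341,149),(350,148),(355,168),(346,169)])],1);m&=r
n,l,st,ce=cv2.connectedComponentsWithStats(m,connectivity=4);k=1+st[1:,4].argmax()
ys,xs=np.where(l==k);P=cast(T,np.c_[xs,ys],.122)[:,:2]
w,V=np.linalg.eigh(np.cov(P.T));print("wing top",st[k],P.mean(0),ang(V[:,1]*np.sign(V[0,1])),cv2.minAreaRect(P.astype(np.float32)))
```

```text
wing top [344 149   8  20  73] [ 0.5823 -0.2268] 13.750688145562275 ((0.582312822341919, -0.22688771784305573), (0.040402851998806, 0.008519487455487251), 11.295839309692383)
```

Emit:
drive_effector(
  increments=[
    [[0.046, -0.017, 0], 0, 0.085],
    [[0.046, -0.017, 0], 0, 0.085],
    [[0.046, -0.017, 0], 0, 0.085],
    [[0.046, -0.017, 0], 0, 0.085],
    [[0.046, -0.017, 0], 0, 0.085],
    [[0.046, -0.017, 0], 0, 0.085],
    [[0.046, -0.017, 0], 0, 0.085],
    [[0.046, -0.017, 0], 0, 0.085],
    [[0.046, -0.017, 0], 0, 0.085],
    [[0.046, -0.017, 0], 0, 0.085],
  ],
  grip_n=30,
)

```text
time_s: 1.1
position: [0.541, -0.2529, 0.242]
tool_rot: [[0.969, 0.247, -0.001], [0.247, -0.969, 0.0], [-0.0, -0.0, -1.0]]
ft_force: [0.6, -1.6, 0.2]
grip_width: 0.0851
gripper_force: 0.0
```

Emit:
drive_effector(
  increments=[
    [[0.0465, -0.015, 0], 0, 0.085],
    [[0, 0, 0.04], 1.8, 0.085],
    [[0, 0, 0.04], 0, 0.085],
    [[0, 0, 0], 0, 0.085],
    [[0, 0, 0], 0, 0.085],
  ],
  grip_n=30,
)

```text
time_s: 1.6
position: [0.5811, -0.2287, 0.163]
tool_rot: [[0.976, 0.217, -0.0], [0.217, -0.976, 0.0], [-0.0, -0.0, -1.0]]
ft_force: [0.5, -0.5, 1.0]
grip_width: 0.085
gripper_force: 0.0
```

Run:
```python
from rig import env, telemetry, get_image;import cv2,numpy as np
d=get_image("top")["pixels"][...,::-1];s=get_image("side")["pixels"][...,::-1]
cv2.imwrite("pics/p1.png",np.vstack([cv2.resize(d[100:250,260:460],(720,290*540//540),interpolation=3)[:290],cv2.resize(s[170:290,220:420],(720,300),interpolation=3)]))
```

```text
(no output)
```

View pics/p1.png

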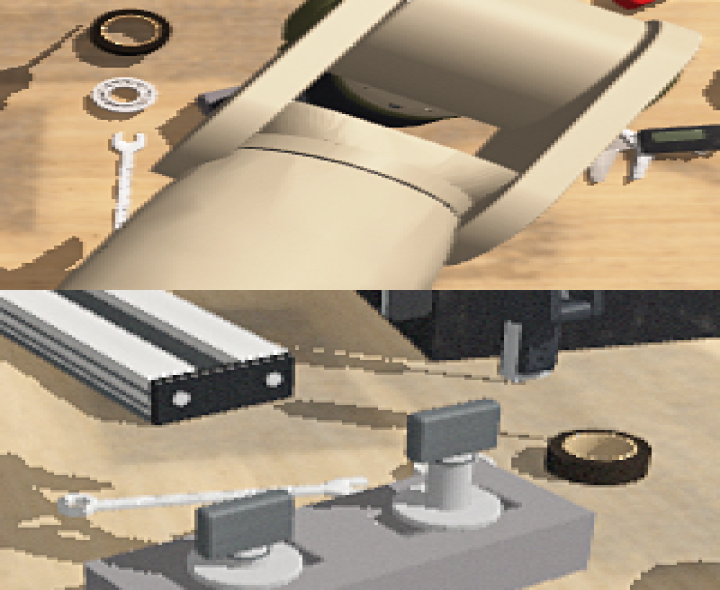

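The upper panel is blocked by the arm. The lower one shows the near fingertip at about side pixel (363,204), which matches the projected tool pose, and the wing lies between the fingers. Next I descend and grip.

Emit:
drive_effector(
  increments=[
    [[0.0016, -0.0016, 0.03], 0, 0.085],
    [[0, 0, 0.031], 0, 0.085],
    [[0, 0, 0], 0, 0.085],
    [[0, 0, 0], 0, 0],
    [[0, 0, 0], 0, 0],
    [[0, 0, 0], 0, 0],
    [[0, 0, 0], 0, 0],
    [[0, 0, 0], 0, 0],
    [[0, 0, 0], 0, 0],
    [[0, 0, 0], 0, 0],
  ],
  grip_n=50,
)

```text
time_s: 2.7
position: [0.5825, -0.2267, 0.102]
tool_rot: [[0.976, 0.217, 0.001], [0.217, -0.976, -0.001], [0.001, 0.001, -1.0]]
ft_force: [-0.0, 0.9, 5.3]
grip_width: 0.0114
gripper_force: 49.6
```

Emit:
drive_effector(
  increments=[
    [[0, 0, -0.01], 0, 0],
    [[0, 0, -0.02], 0, 0],
    [[0, 0, -0.03], 0, 0],
    [[0, 0, -0.03], 0, 0],
    [[0, 0, -0.02], 0, 0],
    [[0, 0, 0], 0, 0],
    [[0, 0, 0], 0, 0],
  ],
  grip_n=80,
)

```text
time_s: 3.4
position: [0.5819, -0.2263, 0.2104]
tool_rot: [[0.976, 0.217, -0.001], [0.217, -0.976, 0.001], [-0.001, -0.001, -1.0]]
ft_force: [-0.2, 0.5, -2.0]
grip_width: 0.0106
gripper_force: 78.1
```

Run:
```python
from rig import env, telemetry, get_image;import cv2,numpy as np
s=get_image("side")["pixels"][...,::-1]
cv2.imwrite("pics/p2.png",cv2.resize(s[120:300,220:440],None,fx=3.3,fy=3.3,interpolation=3))
```

```text
(no output)
```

View pics/p2.png

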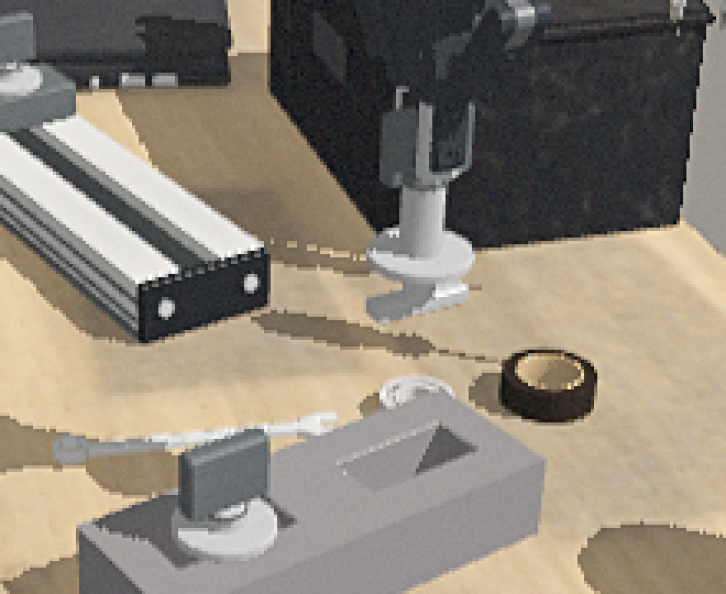

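The bolt (held at about (420,230)) hangs upright, with foot and wing in line. The short bolt is undisturbed at (225,510).

Emit:
drive_effector(
  increments=[
    [[0, -0.02, 0], 0, 0],
    [[-0.0006, -0.04, 0], 0, 0],
    [[-0.0006, -0.04, 0], 0, 0],
    [[-0.0006, -0.045, 0], 0, 0],
    [[-0.001, -0.045, 0], 0, 0],
    [[-0.001, -0.045, 0], 0, 0],
    [[-0.001, -0.045, 0], 0, 0],
    [[-0.0007, -0.04, 0], 0, 0],
    [[0, -0.035, 0], 0, 0],
    [[0, 0, 0], 0, 0],
  ],
)

```text
time_s: 4.45
position: [0.498, 0.1222, 0.21]
tool_rot: [[0.975, 0.221, -0.003], [0.221, -0.975, 0.001], [-0.003, -0.002, -1.0]]
ft_force: [0.9, -0.5, -2.3]
grip_width: 0.0106
gripper_force: 78.5
```

Emit:
drive_effector(
  increments=[
    [[0, 0, 0], -8.5, 0],
    [[0, 0, 0], -8.5, 0],
    [[0, 0, 0], -8.5, 0],
    [[0, 0, 0], -8.5, 0],
    [[0, 0, 0], -8.5, 0],
    [[0, 0, 0], -8.5, 0],
    [[0, 0, 0], -8.5, 0],
    [[0, 0, 0], -8.5, 0],
    [[0, 0, 0], -8.5, 0],
    [[0, 0, 0], -8.5, 0],
  ],
)

```text
time_s: 5.45
position: [0.4996, 0.1182, 0.21]
tool_rot: [[-0.136, 0.991, -0.003], [0.991, 0.136, -0.0], [0.0, -0.003, -1.0]]
ft_force: [-0.1, -0.7, -3.2]
grip_width: 0.0107
gripper_force: 78.4
```

Emit:
drive_effector(
  increments=[
    [[0, 0, 0], -8.5, 0],
    [[0, 0, 0], -1.4, 0],
    [[0, 0, 0], 0, 0],
    [[0, 0, 0], 0, 0],
  ],
)

```text
time_s: 5.85
position: [0.4999, 0.1186, 0.2109]
tool_rot: [[-0.296, 0.955, -0.001], [0.955, 0.296, -0.0], [0.0, -0.001, -1.0]]
ft_force: [0.5, 1.3, -2.8]
grip_width: 0.0109
gripper_force: 78.4
```

Run:
```python
from rig import env, telemetry, get_image;import cv2,numpy as np
from h import *
o=telemetry.observe();R=o["tool_rot"];print(ang(R[:2,0]),o["position"])
print("d tool",R.T@(np.array([.4995,.119,0])-o["position"]))
for n in("top","side"):
    d=get_image(n);cv2.imwrite(f"pics/{n}3.png",d["pixels"][...,::-1]);np.savez(f"pics/{n}3.npz",**{k:d[k] for k in("pixels","K","extrinsics")})
s=cv2.imread("pics/side3.png");cv2.imwrite("pics/p3.png",cv2.resize(s[70:230,150:330],None,fx=3.7,fy=3.7,interpolation=3))
```

```text
107.23367479151678 [0.49985419 0.11861534 0.2108903 ]
d tool [ 4.26967499e-04 -4.19442973e-05  2.10890515e-01]
```

View pics/p3.png

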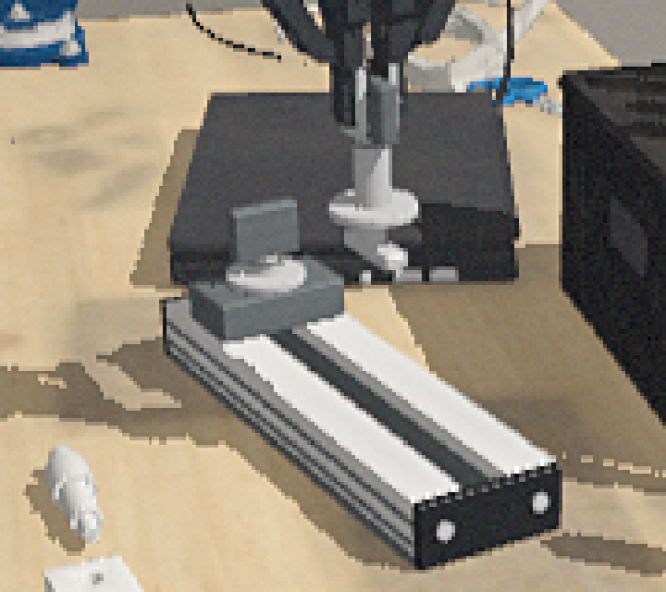

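The bolt's collar, at side pixel (250,125.6), is within about 1 px of its predicted projection (250.3,124.4), so the bolt is centred on the tool and in line with the slot. Now I lower it.

Emit:
drive_effector(
  increments=[
    [[0.0004, 0, 0.03], 0, 0],
    [[0, 0, 0.025], 0, 0],
    [[0, 0, 0.01], 0, 0],
    [[0, 0, 0.01], 0, 0],
    [[0, 0, 0.01], 0, 0],
    [[0, 0, 0.01], 0, 0],
    [[0, 0, 0.008], 0, 0],
    [[0, 0, 0.007], 0, 0],
    [[0, 0, 0], 0, 0],
    [[0, 0, 0], 0, 0],
  ],
)

```text
time_s: 6.95
position: [0.5, 0.1192, 0.1015]
tool_rot: [[-0.299, 0.954, 0.0], [0.954, 0.299, 0.0], [-0.0, 0.0, -1.0]]
ft_force: [-0.4, 0.3, -3.2]
grip_width: 0.0112
gripper_force: 78.4
```

Run:
```python
from rig import env, telemetry, get_image;import cv2,numpy as np
s=get_image("side")["pixels"][...,::-1];cv2.imwrite("pics/p4.png",cv2.resize(s[90:230,170:330],None,fx=4,fy=4,interpolation=3))
```

```text
(no output)
```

View pics/p4.png

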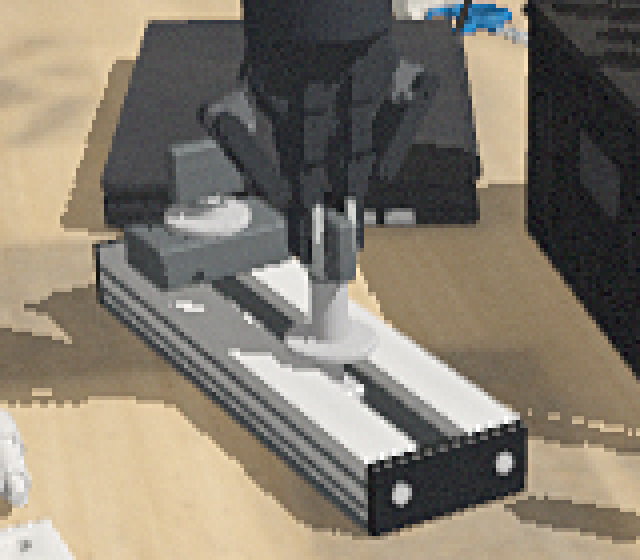

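The foot is down inside the slot, with the foot end visible at (350,385). There is no contact force and the collar is just above the rail. I turn it now.

Emit:
drive_effector(
  increments=[
    [[0, 0, 0.0025], 0, 0],
    [[0, 0, 0], 8.5, 0],
    [[0, 0, 0], 8.5, 0],
    [[0, 0, 0], 8.5, 0],
    [[0, 0, 0], 8.5, 0],
    [[0, 0, 0], 8.5, 0],
    [[0, 0, 0], 8.5, 0],
    [[0, 0, 0], 8.5, 0],
    [[0, 0, 0], 8.5, 0],
    [[0, 0, 0], 8.5, 0],
  ],
)

```text
time_s: 8.0
position: [0.4999, 0.1192, 0.099]
tool_rot: [[0.861, 0.508, 0.0], [0.508, -0.861, -0.0], [0.0, 0.0, -1.0]]
ft_force: [0.3, 0.8, -2.2]
grip_width: 0.0109
gripper_force: 78.7
```

Emit:
drive_effector(
  increments=[
    [[0, 0, 0], 8.5, 0],
    [[0, 0, 0], 5, 0],
    [[0, 0, 0], 0, 0],
    [[0, 0, 0], 0, 0],
  ],
)

```text
time_s: 8.4
position: [0.4999, 0.1192, 0.0989]
tool_rot: [[0.953, 0.302, 0.0], [0.302, -0.953, 0.0], [0.0, 0.0, -1.0]]
ft_force: [-0.0, 0.3, -2.5]
grip_width: 0.0111
gripper_force: 78.6
```

Emit:
drive_effector(
  increments=[
    [[0, 0, 0.001], 0, 0],
    [[0, 0, 0.0005], 0, 0],
    [[0, 0, 0], 0, 0],
  ],
)

```text
time_s: 8.7
position: [0.4998, 0.1192, 0.0972]
tool_rot: [[0.954, 0.3, -0.0], [0.3, -0.954, 0.0], [-0.0, -0.0, -1.0]]
ft_force: [-0.5, 0.3, -2.1]
grip_width: 0.011
gripper_force: 78.6
```

Emit:
drive_effector(
  increments=[
    [[0, 0, 0.0005], 0, 0],
    [[0, 0, 0], 0, 0],
    [[0, 0, 0], 0, 0],
  ],
)

```text
time_s: 9.0
position: [0.4998, 0.1192, 0.0971]
tool_rot: [[0.954, 0.299, 0.0], [0.299, -0.954, -0.0], [0.0, 0.0, -1.0]]
ft_force: [-1.5, -0.0, 3.1]
grip_width: 0.011
gripper_force: 79.4
```

The force has turned upward, so the collar is seated. I release it and retreat.

Emit:
drive_effector(
  increments=[
    [[0, 0, 0], 0, 0.02],
    [[0, 0, 0], 0, 0.04],
    [[0, 0, 0], 0, 0.06],
    [[0, 0, 0], 0, 0.08],
    [[0, 0, 0], 0, 0.085],
    [[0, 0, 0], 0, 0.085],
    [[0, 0, 0], 0, 0.085],
    [[0, 0, 0], 0, 0.085],
  ],
  grip_n=20,
)

```text
time_s: 9.8
position: [0.4998, 0.1192, 0.0968]
tool_rot: [[0.954, 0.299, 0.0], [0.299, -0.954, -0.0], [0.0, 0.0, -1.0]]
ft_force: [-0.1, -0.2, -0.1]
grip_width: 0.085
gripper_force: 0.0
```

Emit:
drive_effector(
  increments=[
    [[0, 0, -0.02], 0, 0.085],
    [[0, 0, -0.03], 0, 0.085],
    [[0, 0, -0.04], 0, 0.085],
    [[0, 0, -0.04], 0, 0.085],
    [[0, 0.045, -0.02], 0, 0.085],
    [[0, 0.045, 0], 0, 0.085],
    [[0, 0.045, 0], 0, 0.085],
    [[0, 0.045, 0], 0, 0.085],
    [[0, 0.045, 0], 0, 0.085],
    [[0, 0, 0], 0, 0.085],
  ],
)

```text
time_s: 10.8
position: [0.568, -0.1002, 0.246]
tool_rot: [[0.956, 0.294, -0.0], [0.294, -0.956, -0.001], [-0.001, 0.001, -1.0]]
ft_force: [-0.1, 0.1, -0.7]
grip_width: 0.085
gripper_force: 0.0
```

Emit:
drive_effector(
  increments=[
    [[0, 0.045, 0], 0, 0.085],
    [[0, 0.045, 0], 0, 0.085],
    [[0, 0.045, 0], 0, 0.085],
    [[0, 0, 0], 0, 0.085],
    [[0, 0, 0], 0, 0.085],
  ],
)

```text
time_s: 11.3
position: [0.6074, -0.2243, 0.2462]
tool_rot: [[0.954, 0.298, -0.001], [0.298, -0.954, 0.001], [-0.001, -0.001, -1.0]]
ft_force: [0.2, 0.6, 0.4]
grip_width: 0.0851
gripper_force: 0.0
```

Run:
```python
from rig import env, telemetry, get_image;import cv2,numpy as np
for n in("top","side"):
    d=get_image(n);cv2.imwrite(f"pics/{n}5.png",d["pixels"][...,::-1]);np.savez(f"pics/{n}5.npz",**{k:d[k] for k in("pixels","K","extrinsics")})
t=cv2.imread("pics/top5.png");s=cv2.imread("pics/side5.png")
a=cv2.resize(t[150:260,82:262],(720,440//2*2),interpolation=3)[:,:]
b=cv2.resize(s[80:300,120:400],(720,566),interpolation=3)
cv2.imwrite("pics/p5.png",np.hstack([cv2.resize(a,(400,244)),np.zeros((244,2,3),np.uint8)]) if 0 else cv2.resize(np.vstack([a,b]),None,fx=.59,fy=.59,interpolation=cv2.INTER_AREA))
```

```text
(no output)
```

View pics/p5.png

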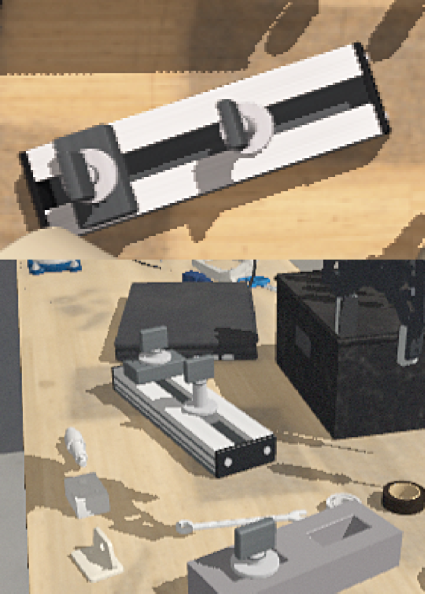

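The top view shows the bolt standing in the free stretch with its wing square across the slot at (237,122), parallel to the stop's wing. The side view shows its collar flat on the rail and the short bolt still parked. One numeric check of the wing angle before I hand in.

Run:
```python
from h import *
T=np.load("pics/top5.npz")
v=cv2.cvtColor(T["pixels"],cv2.COLOR_RGB2HSV)[...,2]
print(v[188:218,170:194])
for nm,lo,hi in(("top",82,112),):
    m=((v>lo)&(v<hi)).astype(np.uint8);r=np.zeros_like(m);r[189:217,170:192]=1;m&=r
    n,l,st,ce=cv2.connectedComponentsWithStats(m,connectivity=4);k=1+st[1:,4].argmax()
    ys,xs=np.where(l==k);P=cast(T,np.c_[xs,ys],.117)[:,:2].astype(np.float32);V=np.linalg.eigh(np.cov(P.T))[1]
    print(st[k],P.mean(0),ang(V[:,1]*np.sign(V[0,1])),cv2.minAreaRect(P))
```

```text
[[217 255 252 248 246 245 243 243 242 241 242 243 244 243 242 242 241 240
  239 240 241 242 241 239]
 [248 246 245 243 243 242 241 242 243 244 244 242 241 241 241 241 241 241
  242 241 240 239 241 243]
 [243 243 241 241 242 244 246 246 244 244 242 241 241 241 242 243 241 240
  240 241 243 244 243 242]
 [241 241 243 246 248 250 252 253 253 251 248 245 244 242 240 240 241 243
  244 243 242 241 242 242]
 [244 244 244 248 225 189 112  89  81 104 208 248 246 243 243 244 243 242
  242 243 244 244 244 244]
 [242 241 244 228 124  79  83  88  99  69  55  98 228 239 233 232 226 229
  235 230 244 246 244 243]
 [240 242 247 192  96  83  88  92  98  78  65  57 128 209 221 227 226 223
  224 218 220 239 235 244]
 [243 243 246 185  81  77  89  91  96  95  73  62 132 214 225 228 226 225
  225 223 225 224 234 224]
 [241 243 246 254 146  74  89  90  94 102  76  68  57 209 227 227 227 226
  225 224 226 225 226 222]
 [242 242 242 250 198 102  85  91  93  98  79  69  61 133 211 226 229 227
  225 225 224 225 226 229]
 [243 242 243 248 192  85  80  88  95  96  94  75  63 100 179 224 232 230
  228 227 225 22
[... 1399 characters left out ...]
 226 222 228 232 235 171]
 [102  63  46  44  43  43  41  39  65  83  98  81  74  54  61 217 240 231
  225 225 235 179 155 242]
 [ 56  41  42  39  39  66 112 148 153 151 150 128 121 115 220 241 239 237
  231 176 156 122 118 235]
 [ 54  37  68 114 151 153 149 145 143 142 144 140 141 140 125 137 130 106
  108 126 128 240 249 246]
 [116 149 150 147 145 144 142 141 141 139 140 142 142 137 132 131 129 128
  129 128 240 248 243 240]
 [147 145 144 140 142 141 139 140 144 145 142 137 131 242 251 250 250 252
  251 249 244 242 242 244]]
[174 192  11  20  89] [0.49879915 0.11795051] 15.57909138120149 ((0.4995996654033661, 0.11935196071863174), (0.03991764038801193, 0.01141666341573), 18.001863479614258)
```

```bash
python3 -c "
from rig import env, telemetry, get_image
print(env.close_job())"
```

```text
the job is handed in; nothing more can be done
None
```

The taller bolt is in the free stretch of the rail's slot, its foot turned square under the lips and its collar on the rail; I let go of it, left the shorter bolt parked, and handed the job in after about 11.5 s (no verdict came back).

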